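# Spirit level out of a jammed half-open drawer

### The arm

A 6-joint arm with a two-finger parallel gripper is mounted at the origin on the work surface. World frame = base frame: x ahead of the robot, y to its left, z up, the work surface at z = 0. Lengths are in mm, angles in rad, forces in N, time in s.
With the tool pointing down it reaches from about 300 to 750 mm from the base axis. Payload 8.5 kg.
Tool frame: the origin (TCP) lies between the finger pads; the fingertips stand r.finger_overhang ahead of it and the grasp point (between the pads) lies 5 mm behind it (r.finger_overhang is the distance from the TCP to the fingertips, in mm); z points along the fingers, y is the line along which they close (so a half turn about z gives the same grasp; the last joint's range is limited). The gripper opens to 88 mm and grips with 3 to 60 N. Pads are 18 mm wide; open, the fingers measure 123 mm over their backs; the gripper's body (75 mm by 187 mm) begins 45 mm behind the grasp point.
Start: joints at [0.904, 0.381, 1.297, -0, 1.464, -0.215], TCP at [240.111, 494.8, 252.748] pointing down, gripper open.
Joint ranges: [-3.11, 3.11], [-0.89, 2.33], [0.22, 2.48], [-1.42, 4.56], [0.17, 2.85], [-2.88, 2.88]. Speed limits (rad/s): [2.39, 2.39, 3.14, 3.14, 3.14, 3.14].

### API

Orientations are given as [roll, pitch, yaw] about the fixed x, y, z axes, in that order (R = Rz(yaw) Ry(pitch) Rx(roll)).
In Python, from plant import r gives the robot as it stands.
- The arm moves only by the tool play_rows, never from a script. Its argument "targets" is a list of rows, each a list of 3 entries, a list of its own where there are three numbers: the turn, a rotation vector about the tool's x, y, z in rad, then the shift along the tool's x, y, z in cm, then the finger opening in cm, from 0 to 8.81. In form: [[[ax, ay, az], [dx, dy, dz], fingers], ...]. A call has exactly 8 rows; each row shifts and turns the commanded pose from where the row before left it, along the tool's axes as they then stand; what a row does not reach is not made up. A row lasts 1/12 s, in which the tool goes at most 41.7 mm and 7.16 degrees, less where a joint would pass 70% of its speed; a pose out of reach is approached as far as the arm can. A call with a gripper value outside its range is refused whole. The fingers move at their own pace and stop on an object; "squeeze" is the grip in N (left out, the last holds). Time passes only in rows, so rows that do not move let the fingers close, or fill a call up. It gives the time, the measured TCP pose, the force, the opening and the grip force at its end, in the units of the state.
- r.get_state(): the state, without advancing time (a new reading comes with each control period).
- r.snapshot(name): name is "scene" or "top" or "wrist"; returns a dict with "image" (480x640x3 uint8, red, green, blue), "z_map" (480x640 float32, mm along the optical axis (not along the pixel's ray), 0 where there is no reading), "fovy" (degrees; the focal length in pixels is half the picture's height over the tangent of half this angle, whatever the lens; pixels are square), "cx", "cy" (the principal point, pixels), "position" and "orientation" of the camera in the world. Camera axes: x right, y down, z forward; pixel columns grow to the right and rows downward; lengths in mm; the calibration is good to about 2 mm. A picture is of the moment at which its call begins.
- r.finish_job(): hands the job in; it is judged then, once.
The state is a dict: "time": time; "joint_positions": joint angles; "dq": joint speeds; "joint_efforts": joint torques, N m; "ee_pos": TCP position; "eef_rot": TCP orientation; "wrist_force": force on the tool from outside, world axes, zero at the start; "ft_torque": the same for the moment, N m; "grip_width": opening from 0.0 (shut) to 1.0 (fully open); "finger_force": force on a finger pad.
Only numpy, scipy, OpenCV 4.12 (cv2) and the standard library are available. Lean on these libraries where they do the work, as an engineer would, in place of code of your own. Each camera call takes 0.05 s, during which the arm holds its last target. There are 200 camera calls.

### The job

The drawer of the low steel cabinet on the desk is jammed half open, and the spirit level lying in it is longer than the gap: lift its exposed front end over the drawer front while its back is still under the cabinet top, draw it out on the slant, and finish still gripping it, held motionless in the air with the whole level about 10 cm or more above the cabinet's top. Leave the flat steel rule lying in the drawer where it is, and do not knock the mug or the hole punch on the desk.

Things in the scene. Friction and masses are not known exactly. Their poses are not given: they have to be found in the camera images.
- unit: low grey steel desk cabinet, fixed, its one drawer jammed half open. Origin: on the desk below the middle of the open gap; x across the drawer, y along it from its front to the cabinet's back, z up. Inside of drawer: floor 16 mm above the desk, x -105 to 105, y -95 to 225 mm; side walls 5 mm thick, tops 61 mm above the desk. Gap open to above: 190 mm long (y -95 to 95), 210 mm wide.
- drawer_front (a point): middle of the top edge of the drawer front, a wall 10 mm thick (unit y -105 to -95 mm) whose top is 96 mm above the desk, 80 mm over the drawer floor. A pull bar sticks out 27 mm in front of it, 62 mm above the desk. Axes as unit
- cabinet_edge (a point): middle of the lower front edge of the cabinet's top board, at unit y 95 mm, 104 mm above the desk (88 mm over the drawer floor). The board covers the back part of the drawer up to unit y 260 mm; it is 244 mm wide, 10 mm thick, upper face 114 mm above the desk. Axes as unit
- level: box-section aluminium spirit level with black ends and vial windows, loose, about 0.25 kg, 300 mm long (own y), 20 wide (x), 40 high (z), standing upright on the drawer floor along the drawer, about 50 mm left or right of its middle. Origin: centre of underside. Own y points to the drawer's back; the front end starts some 10 mm behind the drawer front, the back 120 mm is under the cabinet top.
- level_mid (a point): centre of the spirit level, 20 mm above its underside; axes as level
- level_front (a point): centre of the level's front end face (150 mm from its centre along own -y), the end near the drawer front
- level_back (a point): centre of the level's back end face (150 mm from its centre along own +y), the end under the cabinet top
- rule_mid (a point): centre of a flat plain steel rule, 300 x 30 x 4 mm, lying flat (loose) on the drawer floor beside and parallel to the level, about 50 mm to the other side of the drawer's middle; stays there. Its own y is its length
- mug_mid (a point): centre (half-way up) of a white mug on the desk in front of the drawer, 80 mm wide without its handle, 95 mm high; to be left alone
- punch_mid (a point): centre of a dark steel hole punch on the desk in front of the drawer, 120 x 90 x 55 mm high; to be left alone

How it is judged (in metres and radians):
On the way:
1. the level is on the slant: its front end above the drawer front's top while its back end is still under the cabinet top (z of level_front in the frame of unit above 0.105 m and y of level_back in the frame of unit above 0.095 m and z of level_back in the frame of unit below 0.104 m), for 0.05 s.
At the end, for the whole second after the job is handed in: The gripper holds the level (over 1 N), both its ends over 184 mm above the desk (70 mm above the cabinet top), at rest (under 20 mm/s, 0.15 rad/s), not touching cabinet or drawer; the rule lies on the drawer floor within 30 mm of where it was (height (world z) of each of level_front, level_back above 0.184 m and contact force between level and the fingers above 1 N and contact force between level and unit below 0.1 N and linear speed of level below 0.02 m/s and angular speed of level below 0.15 rad/s and height (world z) of rule_mid below 0.03 m and distance of rule_mid from where it was at the start of the episode below 0.03 m); the arm keeps its last pose, push and grip.
It fails at once if the steel rule is shifted more than 40 mm (distance of rule_mid from where it was at the start of the episode above 0.04 m).
It fails at once if the mug is knocked (moved over 30 mm) (distance of mug_mid from where it was at the start of the episode above 0.03 m).
It fails at once if the hole punch is knocked (moved over 30 mm) (distance of punch_mid from where it was at the start of the episode above 0.03 m).
It also fails if it takes over 42 s, if anything falls off the work surface, if the arm or the gripper's body presses on something with over 40 N, if the wrist force passes 120 N, or if a joint passes its speed limit or range.

## Working session

There is one attempt and no reset: what is moved stays moved. The work goes in short steps, Python scripts to look and compute and a tool call to move; the robot and the scene stay as the last step left them, time stands still between calls to the robot, and variables do not carry over. Pictures are saved under pics/ and viewed, at most 10 in all, crops included, and the job is handed in when it is done.

Besides the shell and the picture viewer there is one more tool, called after "Emit:" as a command line: name --argument value ..., lists and objects as JSON in quotes. play_rows: Moves the arm, as the interface text tells. Its arguments: {"type":"object","properties":{"targets":{"type":"array","items":{"type":"array"}},"squeeze":{"type":"number"}},"required":["targets"]}

```bash
mkdir -p pics; cat > h.py <<'E'
import numpy as np,cv2
from plant import r
from scipy.spatial.transform import Rotation as R
def cam(n):
    s=r.snapshot(n); return s
def campose(s):
    o=np.array(s["orientation"],float)
    M=o if o.shape==(3,3) else R.from_euler('xyz',o).as_matrix()
    return M,np.array(s["position"],float)
def cloud(s):
    f=240/np.tan(np.radians(s["fovy"])/2); z=s["z_map"]
    v,u=np.mgrid[0:480,0:640]
    P=np.stack([(u-s["cx"])/f*z,(v-s["cy"])/f*z,z],-1)
    M,p=campose(s); W=P@M.T+p; W[z<=0]=np.nan
    return W
E
python3 - <<'E'
from h import *
st=r.get_state(); print({k:np.round(v,3) for k,v in st.items()}, r.finger_overhang)
for n in("top","scene"):
    s=cam(n); cv2.imwrite(f"pics/{n}0.png",s["image"][...,::-1]); np.savez(f"{n}0.npz",W=cloud(s),im=s["image"])
    print(n,s["position"],s["orientation"],s["fovy"])
E
```

```text
{'time': np.float64(0.0), 'joint_positions': array([ 0.904,  0.381,  1.298,  0.   ,  1.464, -0.215]), 'dq': array([-0.   , -0.001, -0.002,  0.001,  0.003,  0.   ]), 'joint_efforts': array([ 0.0000e+00, -4.3793e+01, -2.2455e+01,  7.1000e-02,  3.5000e-02,
       -0.0000e+00]), 'ee_pos': array([239.956, 494.609, 252.153]), 'eef_rot': array([-3.14, -0.  ,  2.69]), 'wrist_force': array([ 0.21 ,  0.008, -0.599]), 'ft_torque': array([ 0.004, -0.022, -0.002]), 'finger_force': np.float64(0.0), 'grip_width': np.float64(1.0)} 14.0
top [ 281.81682044  -26.5048068  1323.65392814] [-2.92050230e+00 -1.75143643e-03 -1.61426239e+00] 47.62016267260162
scene [1114.85602579 -383.47844516 1034.20156565] [-2.53972683e+00  4.74592106e-04  1.02215147e+00] 47.223043972076425
```

View pics/top0.png

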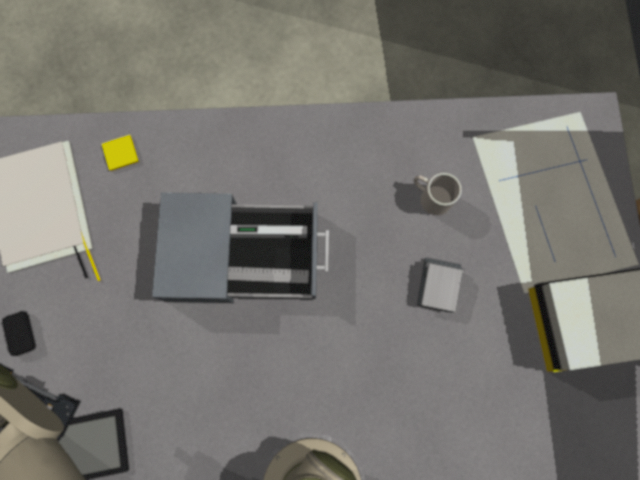

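View pics/scene0.png

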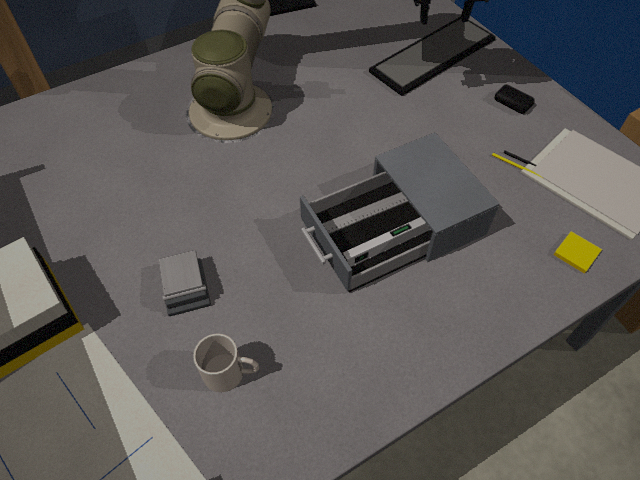

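The top view shows the cabinet at px (155–315, 195–300). The level's exposed part is white, at row ~230, cols 230–307. The rule is at row ~273, the mug at (443,190) and the punch at (441,286). The drawer front is at col ~315.

```bash
python3 - <<'E'
from h import *
d=np.load("top0.npz"); W=d["W"]; im=d["im"].astype(int)
def rep(n,m):
    p=W[m]; p=p[~np.isnan(p[:,0])]; print(n,len(p),"med",np.median(p,0).round(1))
    c,(w,h),a=cv2.minAreaRect(p[:,:2].astype(np.float32)); print("   rect",np.round(c,1),round(w,1),round(h,1),round(a,2)); return p
v,u=np.mgrid[0:480,0:640]
box=lambda a,b,c,e:(u>=a)&(u<=b)&(v>=c)&(v<=e)
Z=W[...,2]
rep("board",box(150,240,185,305)&(Z>106)&(Z<122))
rep("front",box(300,322,195,305)&(Z>88)&(Z<104))
rep("level",box(226,314,215,245)&(Z>48)&(Z<66))
rep("bright level",box(226,314,215,245)&(im.min(-1)>130))
rep("rule",box(228,312,262,285)&(im.min(-1)>90)&(Z<35))
rep("mug",box(410,470,165,215)&(Z>70))
rep("punch",box(415,470,255,315)&(Z>25))
for c in(235,260,290,303,308): print(c,Z[228:240:2,c].round(0),W[231,c].round(0))
E
```

```text
board 7604 med [551.4 247.2 113.7]
   rect [556.6 247.9] 167.0 245.7 86.39
front 409 med [535.6 -29.   95.4]
   rect [539.1 -29.2] 10.0 217.7 86.55
level 692 med [595.5  77.6  55.6]
   rect [596.7  76.9] 189.9 22.4 86.96
bright level 425 med [597.1  61.2  55.5]
   rect [598.4  86.5] 179.8 41.2 86.18
rule 910 med [494.4  97.7  19.5]
   rect [495.2  88.9] 190.6 33.1 84.71
mug 434 med [ 676.2 -335.2   87.6]
   rect [ 676.3 -339.2] 96.3 80.5 19.12
punch 1609 med [ 445.9 -325.2   47.7]
   rect [ 447.1 -327.1] 88.7 111.7 75.65
235 [52. 55. 60. 52. 31. 17.] [597. 160.  55.]
260 [56. 50. 57. 50. 29. 22.] [593.  99.  62.]
290 [58. 57. 55. 51. 40. 15.] [592.  28.  54.]
303 [55. 56. 55. 50. 38. 16.] [591.  -3.  52.]
308 [57. 58. 55. 59. 39. 12.] [589. -15.  58.]
```

Emit:
play_rows --targets '[[[0,0,0],[-3.15,-1.45,0],5],[[0,0,0],[-3.15,-1.45,0],5],[[0,0,0],[-3.15,-1.45,0],5],[[0,0,0],[-3.15,-1.45,0],5],[[0,0,0],[-3.15,-1.45,0],5],[[0,0,0],[-3.15,-1.45,0],5],[[0,0,0],[-3.15,-1.45,0],5],[[0,0,0],[-3.15,-1.45,0],5]]' --squeeze 55

```text
time: 0.77
ee_pos: [416.9, 278.9, 252.6]
eef_rot: [-3.141, -0.0, 2.69]
wrist_force: [0.0, 0.9, 0.7]
grip_width: 0.571
finger_force: 0.0
```

Emit:
play_rows --targets '[[[0,0,0],[-3.15,-1.45,0],5],[[0,0,0],[-3.15,-1.45,0],5],[[0,0,0],[-3.15,-1.45,0],5],[[0,0,0],[-3.15,-1.45,0],5],[[0,0,0],[-3.15,-1.45,0],5],[[0,0,0],[-3.15,-1.45,0],5],[[0,0,0],[-3.15,-1.45,0],5],[[0,0,0],[-3.15,-1.45,0],5]]'

```text
time: 1.43
ee_pos: [593.0, 64.5, 252.4]
eef_rot: [-3.141, -0.001, 2.69]
wrist_force: [-0.2, 1.2, 0.3]
grip_width: 0.559
finger_force: 0.0
```

Emit:
play_rows --targets '[[[0,0,0.12],[0,0,0],5],[[0,0,0.12],[0,0,0],5],[[0,0,0.12],[0,0,0],5],[[0,0,0.12],[0,0,0],5],[[0,0,0.12],[0,0,0],5],[[0,0,0.12],[0,0,0],5],[[0,0,0.12],[0,0,0],5],[[0,0,0.12],[0,0,0],5]]'

```text
time: 2.1
ee_pos: [592.1, 66.0, 252.3]
eef_rot: [-3.141, -0.0, 1.724]
wrist_force: [-0.2, -0.3, -0.4]
grip_width: 0.568
finger_force: 0.0
```

Emit:
play_rows --targets '[[[0,0,0.11],[0,0,0],5],[[0,0,0.11],[0,0,0],5],[[0,0,0],[0,0,0],5],[[0,0,0],[0,0,0],5],[[0,0,0],[0,0,0],5],[[0,0,0],[0,0,0],5],[[0,0,0],[0,0,0],5],[[0,0,0],[0,0,0],5]]'

```text
time: 2.77
ee_pos: [592.2, 66.0, 252.7]
eef_rot: [-3.142, 0.0, 1.511]
wrist_force: [-0.2, -0.9, -0.6]
grip_width: 0.57
finger_force: 0.0
```

```bash
python3 - <<'E'
from h import *
st=r.get_state(); print({k:np.round(st[k],3) for k in("time","joint_positions","ee_pos","eef_rot","grip_width")})
s=cam("wrist"); cv2.imwrite("pics/w1.png",s["image"][...,::-1]); W=cloud(s); np.savez("w1.npz",W=W,im=s["image"])
print(s["position"],s["orientation"])
Z=W[...,2]
O=np.array([545.4,70.6]); yd=np.array([.063,.998]); xd=np.array([.998,-.063])
U=np.stack([(W[...,:2]-O)@xd,(W[...,:2]-O)@yd,Z],-1)
for n,m in(("level",(Z>51)&(Z<61)&(U[...,0]>25)&(U[...,0]<80)&(U[...,1]>-92)&(U[...,1]<92)),("front",(Z>90)&(Z<101)&(U[...,1]<-80)&(U[...,1]>-120)),("board",(Z>108)&(Z<120)&(U[...,1]>80))):
    p=W[m]
    if len(p)>20:
        c=cv2.minAreaRect(p[:,:2].astype(np.float32)); print(n,len(p),np.round(c[0],1),np.round(c[1],1),round(c[2],2),"unit med",np.median(U[m],0).round(1),np.nanpercentile(U[m],[2,98],axis=0).round(1).tolist())
E
```

```text
{'time': np.float64(2.767), 'joint_positions': array([-0.087,  0.462,  1.163, -0.   ,  1.516, -0.027]), 'ee_pos': array([592.248,  66.05 , 252.733]), 'eef_rot': array([-3.142,  0.   ,  1.511]), 'grip_width': np.float64(0.57)}
[596.21419689 133.50253146 385.99576741] [ 2.87187404e+00  6.52096248e-04 -5.99079522e-02]
level 5964 [596.7  69.2] [179.9  20.1] 87.24 unit med [51.4 11.3 57.4] [[41.8, -83.0, 55.6], [61.2, 88.8, 59.5]]
front 2292 [552.5 -30. ] [ 11.  176.1] 86.47 unit med [ 46.1 -98.   96.7] [[-68.9, -104.7, 90.4], [98.2, -94.8, 98.3]]
board 31567 [553.1 184.2] [ 39.2 244.4] 86.59 unit med [  0.6 114.1 115.3] [[-115.7, 94.8, 113.3], [117.1, 132.4, 116.8]]
```

View pics/w1.png

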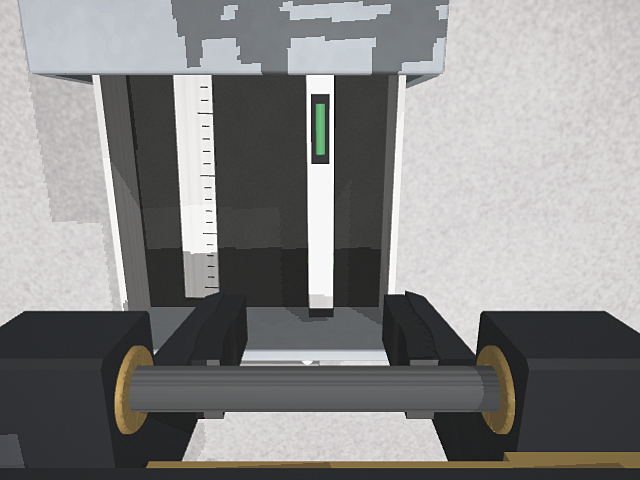

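The wrist view has the level centred at col ~320, rows 75–315. The open fingers straddle it at cols 240 and 390, so only a small sideways correction is needed before descending.

Emit:
play_rows --targets '[[[0,0,-0.01],[0,0.45,0],5],[[0,0,0],[0,0,3],5],[[0,0,0],[0,0,3],5],[[0,0,0],[0,0,3],5],[[0,0,0],[0,0,3],5],[[0,0,0],[0,0,3],5],[[0,0,0],[0,0,3],5],[[0,0,0],[0,0,3],5]]'

```text
time: 3.48
ee_pos: [597.0, 65.7, 41.4]
eef_rot: [3.141, 0.0, 1.521]
wrist_force: [-0.3, 0.4, 0.9]
grip_width: 0.565
finger_force: 0.0
```

Emit:
play_rows --targets '[[[0,0,0],[0,0,0],5],[[0,0,0],[0,0,0],1],[[0,0,0],[0,0,0],1],[[0,0,0],[0,0,0],1],[[0,0,0],[0,0,0],1],[[0,0,0],[0,0,0],1],[[0,0,0],[0,0,0],1],[[0,0,0],[0,0,0],1]]'

```text
time: 4.15
ee_pos: [597.3, 65.7, 44.2]
eef_rot: [3.139, 0.0, 1.52]
wrist_force: [-1.2, -0.2, 7.2]
grip_width: 0.224
finger_force: 55.0
```

Emit:
play_rows --targets '[[[0,-0.018,0],[0.1,0,-0.45],1],[[0,-0.018,0],[0.1,0,-0.4],1],[[0,-0.018,0],[0.05,0,-0.4],1],[[0,-0.018,0],[0,0,-0.4],1],[[0,-0.018,0],[0,0,-0.4],1],[[0,-0.018,0],[0,0,-0.4],1],[[0,-0.018,0],[-0.05,0,-0.4],1],[[0,-0.018,0],[-0.05,0,-0.4],1]]'

```text
time: 4.82
ee_pos: [596.8, 69.4, 75.6]
eef_rot: [-3.141, 0.146, 1.52]
wrist_force: [-1.0, 0.0, -1.6]
grip_width: 0.222
finger_force: 55.0
```

```bash
cat > meas.py <<'E'
import sys
from h import *
n=sys.argv[1]
st=r.get_state(); print({k:np.round(st[k],3) for k in("time","ee_pos","eef_rot","wrist_force","finger_force")})
s=cam("scene"); W=cloud(s); im=s["image"]; cv2.imwrite(f"pics/{n}.png",cv2.resize(im[100:330,220:520,::-1],None,fx=2.5,fy=2.5))
E
python3 meas.py s1
```

```text
{'time': np.float64(4.817), 'ee_pos': array([596.846,  69.372,  75.568]), 'eef_rot': array([-3.141,  0.146,  1.52 ]), 'wrist_force': array([-1.038,  0.017, -1.563]), 'finger_force': np.float64(54.999)}
```

View pics/s1.png

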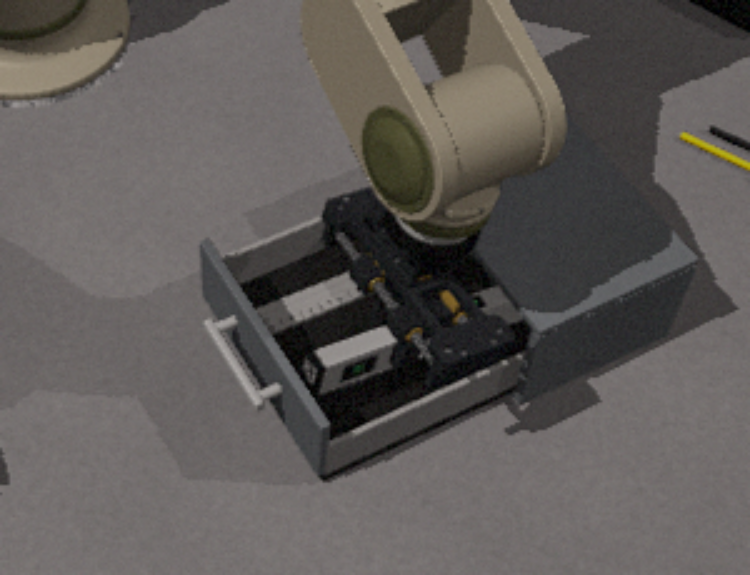

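The level is gripped and its front end is rising behind the drawer front, at px (315,370) in the crop. I'll carry on tilting.

Emit:
play_rows --targets '[[[0,-0.018,0],[-0.07,0,-0.4],1],[[0,-0.018,0],[-0.07,0,-0.4],1],[[0,-0.018,0],[-0.08,0,-0.4],1],[[0,-0.018,0],[-0.08,0,-0.4],1],[[0,-0.018,0],[-0.09,0,-0.4],1],[[0,-0.018,0],[-0.1,0,-0.4],1],[[0,-0.018,0],[-0.1,0,-0.4],1],[[0,-0.018,0],[-0.1,0,-0.4],1]]'

```text
time: 5.53
ee_pos: [596.9, 69.1, 108.4]
eef_rot: [-3.142, 0.29, 1.52]
wrist_force: [-0.6, -0.4, -2.4]
grip_width: 0.219
finger_force: 55.0
```

```bash
python3 meas.py s2
```

```text
{'time': np.float64(5.533), 'ee_pos': array([596.882,  69.137, 108.388]), 'eef_rot': array([-3.142,  0.29 ,  1.52 ]), 'wrist_force': array([-0.587, -0.352, -2.441]), 'finger_force': np.float64(54.999)}
```

View pics/s2.png

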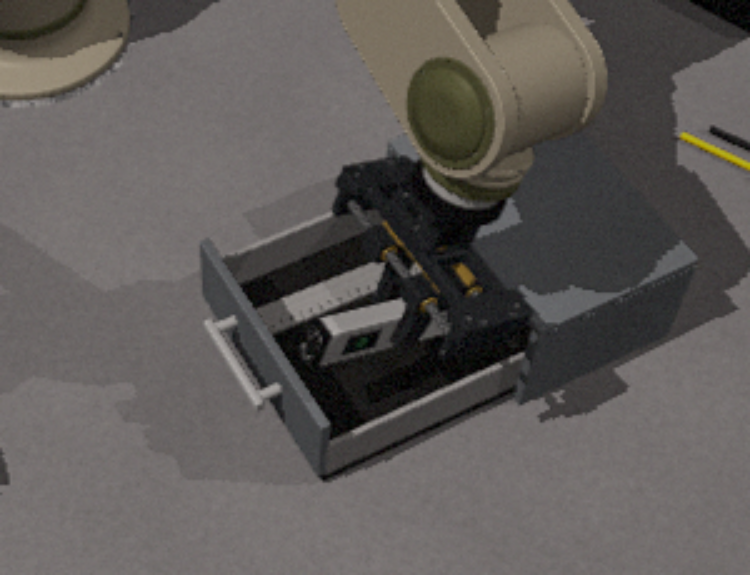

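The level's front end is at crop px (310,345), visibly above the drawer front. Next I'll check its slant numerically.

```bash
cat > lv.py <<'E'
from h import *
s=cam("scene"); W=cloud(s); im=s["image"].astype(int)
O=np.array([545.4,70.6]); yd=np.array([.063,.998]); xd=np.array([.998,-.063])
U=np.stack([(W[...,:2]-O)@xd,(W[...,:2]-O)@yd,W[...,2]],-1)
m=(abs(U[...,0]-53)<14)&(U[...,1]<-35)&(U[...,1]>-350)&(U[...,2]>65)&((U[...,1]>-90)|(U[...,2]>103))
P=U[m]; print(len(P),P[:,1].min().round(),P[:,2].max().round())
for y in range(int(P[:,1].min()//10*10),-30,10):
    q=P[abs(P[:,1]-y-5)<5]
    if len(q)>3: print(y+5,len(q),np.percentile(q[:,2],[5,95]).round(1),np.median(q[:,0]).round(1))
E
python3 lv.py
```

```text
467 -89.0 149.0
-85 86 [107.1 130.1] 55.6
-75 101 [107.8 145.6] 59.5
-65 80 [104.6 143.2] 61.0
-55 81 [103.  140.2] 61.5
-45 79 [ 98.6 136. ] 61.4
-35 40 [ 97.9 134.6] 61.2
```

Emit:
play_rows --targets '[[[0,0,0],[-1,0,0],1],[[0,0,0],[-1,0,0],1],[[0,0,0],[-1,0,0],1],[[0,0,0],[-1,0,0],1],[[0,0,0],[-1,0,0],1],[[0,0,0],[-1,0,0],1],[[0,0,0],[-1,0,0],1],[[0,0,0],[-1,0,0],1]]'

```text
time: 6.3
ee_pos: [592.9, -8.6, 131.0]
eef_rot: [3.142, 0.288, 1.52]
wrist_force: [0.5, 0.5, -2.0]
grip_width: 0.223
finger_force: 55.0
```

Emit:
play_rows --targets '[[[0,0,0],[-1,0,0],1],[[0,0,0],[-1,0,0],1],[[0,0,0],[-1,0,0],1],[[0,0,0],[-1,0,0],1],[[0,0,0],[-1,0,0],1],[[0,0,0],[-1,0,0],1],[[0,0,0],[-1,0,0],1],[[0,0,0],[-1,0,0],1]]'

```text
time: 6.97
ee_pos: [589.0, -85.0, 153.7]
eef_rot: [-3.142, 0.288, 1.52]
wrist_force: [1.0, 0.9, -1.9]
grip_width: 0.217
finger_force: 55.0
```

```bash
python3 lv.py; python3 meas.py s3
```

```text
2716 -243.0 447.0
-245 27 [151.5 161.8] 55.6
-235 118 [154.5 189. ] 58.8
-225 102 [149.6 189.5] 62.9
-215 102 [147.5 186.1] 62.6
-205 95 [144.2 183.5] 62.8
-195 99 [142.4 180.4] 62.7
-185 94 [137.5 176.7] 62.8
-175 92 [135.8 174.7] 62.5
-165 101 [131.9 223.1] 61.5
-155 336 [167.4 407.5] 53.9
-145 389 [249.6 423.7] 54.7
-135 237 [245.2 438. ] 59.1
-125 155 [240.7 444.7] 58.4
-115 127 [239.  441.8] 60.6
-105 80 [253.4 430.6] 55.9
-95 72 [422.6 427.5] 54.8
-85 70 [420.2 424.4] 55.7
-75 66 [417.1 421.3] 56.0
-65 83 [137.8 418.9] 54.7
-55 101 [133.5 415.5] 54.4
-45 114 [117.7 412.7] 57.2
-35 56 [ 98.9 409.9] 59.8
{'time': np.float64(7.017), 'ee_pos': array([589.23 , -86.608, 154.331]), 'eef_rot': array([3.141, 0.289, 1.518]), 'wrist_force': array([ 1.05 , -1.991, -0.969]), 'finger_force': np.float64(54.998)}
```

View pics/s3.png

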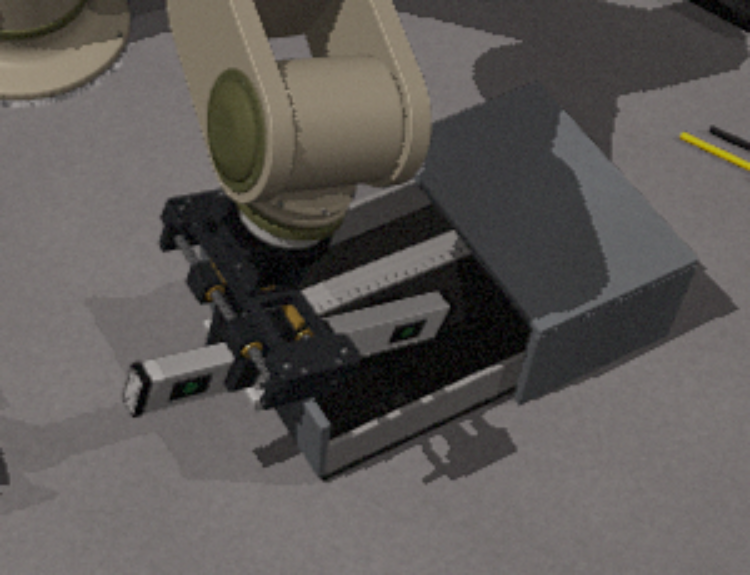

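The level's back end is at crop px (445,310), clear of the cabinet edge, so I can lift it straight up.

Emit:
play_rows --targets '[[[0,0,0],[-0.3,0,-1],1],[[0,0,0],[-0.7,0,-2.3],1],[[0,0,0],[-0.7,0,-2.3],1],[[0,0,0],[-0.7,0,-2.3],1],[[0,0,0],[-0.7,0,-2.3],1],[[0,0,0],[-0.7,0,-2.3],1],[[0,0,0],[-0.7,0,-2.3],1],[[0,0,0],[-0.7,0,-2.3],1]]'

```text
time: 7.73
ee_pos: [588.7, -84.6, 334.1]
eef_rot: [3.141, 0.288, 1.521]
wrist_force: [0.5, 0.0, -2.6]
grip_width: 0.224
finger_force: 55.0
```

Emit:
play_rows --targets '[[[0,0.03,0],[-0.3,0,-1],1],[[0,0.04,0],[-0.3,0,-1],1],[[0,0.04,0],[0,0,-0.5],1],[[0,0.04,0],[0,0,0],1],[[0,0.04,0],[0,0,0],1],[[0,0.03,0],[0,0,0],1],[[0,0.03,0],[0,0,0],1],[[0,0.02,0],[0,0,0],1]]'

```text
time: 8.4
ee_pos: [588.9, -84.3, 358.5]
eef_rot: [3.141, 0.017, 1.521]
wrist_force: [0.5, 0.7, -1.5]
grip_width: 0.222
finger_force: 55.0
```

Emit:
play_rows --targets '[[[0,0,0],[0,0,0],1],[[0,0,0],[0,0,0],1],[[0,0,0],[0,0,0],1],[[0,0,0],[0,0,0],1],[[0,0,0],[0,0,0],1],[[0,0,0],[0,0,0],1],[[0,0,0],[0,0,0],1],[[0,0,0],[0,0,0],1]]'

```text
time: 9.07
ee_pos: [589.1, -84.6, 357.9]
eef_rot: [-3.142, 0.018, 1.52]
wrist_force: [-0.4, -0.0, -2.9]
grip_width: 0.218
finger_force: 55.0
```

```bash
python3 - <<'E'
from h import *
s=cam("scene"); cv2.imwrite("pics/s4.png",s["image"][...,::-1])
W=cloud(s); q=W[(abs(W[...,0]-589)<22)&(W[...,2]>150)&(W[...,2]<360)]
for y in range(-260,100,20):
    a=q[abs(q[:,1]-y)<10]
    if len(a)>3: print(y,len(a),np.percentile(a[:,2],[3,50,97]).round())
st=r.get_state(); print({k:np.round(st[k],3) for k in("time","dq","wrist_force","finger_force")})
E
```

```text
-180 56 [332. 345. 358.]
-160 134 [332. 346. 359.]
-140 131 [332. 346. 359.]
-120 123 [332. 345. 359.]
-100 122 [332. 347. 360.]
0 44 [331. 349. 359.]
20 126 [329. 344. 359.]
40 124 [328. 343. 359.]
60 125 [327. 344. 359.]
80 123 [328. 345. 358.]
{'time': np.float64(9.117), 'dq': array([-0.001,  0.   , -0.001,  0.002,  0.   , -0.001]), 'wrist_force': array([-0.68 , -1.272, -1.861]), 'finger_force': np.float64(54.999)}
```

View pics/s4.png

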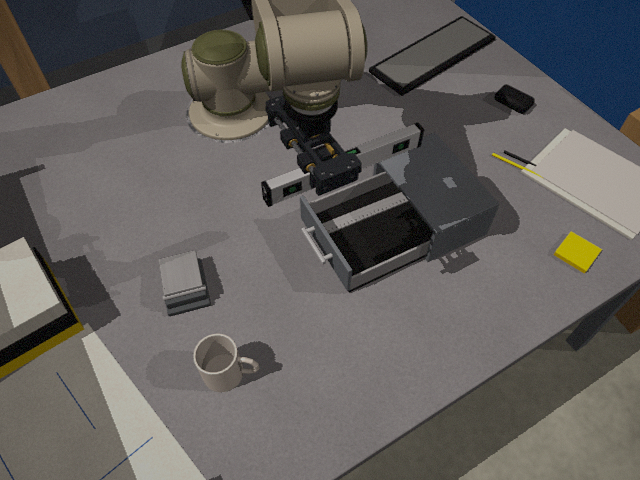

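The level is held horizontal at z ≈ 330 mm, from px (265,192) to (420,135). The rule, mug and punch are where they were.

```bash
python3 -c "
from plant import r
print(r.finish_job())"
```

```text
the job is handed in; nothing more can be done
None
```

The job is handed in: the level came out on the slant and is held still and horizontal, about 21 cm above the cabinet top, with the rule, mug and punch not visibly moved in the last picture; the hand-in returned no verdict.

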